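# Plug the air-nozzle tube into the push-in port

### The arm

A 6-joint arm with a two-finger parallel gripper is mounted at the origin on a cart in front of the work surface, level with it; the furniture and walls round the work are solid. World frame = base frame: x ahead of the robot, y to its left, z up, the work surface at z = 0. Lengths are in m, angles in rad, forces in N, time in s.
With the tool pointing down it reaches from about 0.375 to 0.75 m from the base axis. Payload 9 kg.
Tool frame: the origin (TCP) lies on the centre line of the jaws, within the pads' length; the fingertips stand env.finger_overhang ahead of it and the grasp point (between the pads) lies 6 mm ahead of it (env.finger_overhang is the distance from the TCP to the fingertips, in m); z points along the fingers, y is the line along which they close (so a half turn about z gives the same grasp; the last joint's range is limited). The gripper opens to 85 mm and grips with 20 to 120 N. Pads are 22 mm wide; open, the fingers measure 114 mm over their backs; the gripper's body (76 mm by 85 mm) begins 54 mm behind the grasp point. The pads swing forward as they close: fully open they stand 13 mm farther back than shut.
Start: joints at [-1.323, 0.104, 0.097, 1.564, 0, 1.353], TCP at [0.269, -0.536, 0.256] pointing down, gripper open.
Joint ranges: [-2.99, 2.99], [-0.84, 1.86], [-1.1, 1.16], [-1.84, 2.11], [-1.51, 1.56], [-3.14, 3.14]. Speed limits (rad/s): [2.22, 2.22, 2.57, 3.14, 3.14, 3.14].

### API

Orientations are given as a unit quaternion [x, y, z, w].
In Python, from workcell import env gives the robot as it stands.
- The arm moves only by the tool carry_out, never from a script. Its argument "series" is a list of rows, each a list of 2 entries, a list of its own where there are three numbers: the shift along the world's x, y, z in cm, then the turn, a rotation vector about the world's x, y, z in degrees. In form: [[[x, y, z], [wx, wy, wz]], ...]. A call has 1 to 12 rows; each row shifts and turns the commanded pose from where the row before left it; what a row does not reach is not made up. A row lasts 1/10 s, in which the tool goes at most 50 mm and 8.59 degrees, less where a joint would pass 70% of its speed; a pose out of reach is approached as far as the arm can. A call with a gripper value outside its range is refused whole. "claw" is the opening, from -1 (shut) to 1 (fully open), set as the call begins (left out, the last holds). The fingers move at their own pace and stop on an object; "newtons" is the grip in N (left out, the last holds). Time passes only in rows, so rows that do not move let the fingers close. It gives the time, the measured TCP pose, the force, the opening and the grip force at its end, in the units of the state.
- env.get_state(): the state, without advancing time (a new reading comes with each control period).
- env.snapshot(name): name is "scene" or "top" or "wrist"; returns (picture, depth): 400x640x3 uint8, red, green, blue; 400x640 float32, m along the optical axis (not along the pixel's ray), 0 where there is no reading.
- env.camera_params(name): a dict with "fx", "fy", "cx", "cy" (pixels), "D" ([k1, k2, p1, p2, k3] as OpenCV has them; the pictures are not rectified), "rvec" (rotation vector, rad) and "tvec" (3), from world to camera coordinates, as OpenCV has them. Camera axes: x right, y down, z forward; pixel columns grow to the right and rows downward; lengths in m; the calibration is good to about 2 mm. A picture is of the moment at which its call begins: read the wrist's pose just before it. camera_params takes no time and is no camera call; for the wrist camera it gives the pose at the moment of the call.
- env.finish_job(): hands the job in; it is judged then, once.
The state is a dict: "t": time; "qpos": joint angles; "joint_velocities": joint speeds; "joint_efforts": joint torques, N m; "tcp_pos": TCP position; "tool_rot": TCP orientation; "force": force on the tool from outside, world axes, zero at the start; "ft_torque": the same for the moment, N m; "width": opening from 0.0 (shut) to 1.0 (fully open); "grasp_force": force on a finger pad.
Only numpy, scipy, OpenCV 4.12 (cv2) and the standard library are available. Lean on these libraries where they do the work, as an engineer would, in place of code of your own. Each camera call takes 0.05 s, during which the arm holds its last target. There are 200 camera calls.

### The job

Take the steel air-nozzle tube with the brass tip out of its stand and plug it into the manifold's open push-in port, the one with the blue collar: push it down past the gripping jaws until it bears firmly on the springy seal, without crushing the seal. Then tug it gently upward until the blue collar rises a little, to prove that it is locked, and let go so that it stays locked upright in the port. Leave the black spare tube, the tape measure, the insert box and the pen alone.

Things in the scene. Friction and masses are not known exactly. Their poses are not given: they have to be found in the camera images.
- nozzle_tube: Rigid steel tube with a yellow band and a brass cone nozzle on top, 124 mm long, about 70 g, upright in one of the stand's two wells. Origin: centre of its lower end; z runs up to the nozzle. Plain tube, 12 mm across (grip here), from 16.5 to 96 mm; brass nozzle, 17 mm across at most, above. Lower end 12 mm across, bevelled to 8 mm over 3 mm.
- tube_grip (a point): Point on the axis of the nozzle tube, 80 mm above its lower end, a good place to grip it. Beware overhead: the laser's blue beam and grey head hang over the desk from x = 0.545 m on, 0.29 m above it, so hands and wrists must stay on the near side.
- manifold: Fixed aluminium air manifold, 64 x 116 x 34 mm, with two steel ports on top. Origin: centre of the block's underside (4 mm over the desk, on rubber feet or the drilled plate) on the axis of the OPEN port (blue collar); z up. Block spans y -29 to +87 mm, x -32 to +32 mm. The other port, with red plug, is at y +58 mm, up to 60 mm high. The open port's bore is 20 mm across.
- port_mouth (a point): Centre of the mouth of the open port (top of the blue collar, 27 mm across, bore 20 mm), 53 mm above the manifold's origin.
- seat (a joint): Depth by which the sprung rubber seal low in the port is pressed, m: 0 at rest. About 4 N per mm: must once be pressed 2 mm (9 N) to bear firmly; beyond 4.5 mm (19 N) it is crushed. Its face at rest lies 12.5 to 24.5 mm above the manifold's origin, differs each time and cannot be seen: feel for it, below the jaws.
- collet (a joint): Rise of the collet (blue collar with jaws) out of the port, m: 0 at rest. Only pulling a tube locked under the jaws lifts it, against a spring: 2 N to start, then 3 N per mm. A tug shall raise it 1.5 mm (6 N); beyond 5 mm (17 N) it is damaged. It sinks back when the pull ends.
- stand: Fixed grey stand, 66 x 146 x 32 mm. Origin: centre of its underside, 4 mm over the desk; z up. Two wells with steel rims (top 33.5 mm), 21 mm wide, floors 6 mm above the origin, lie 36 mm either side of the centre along the stand's y. Nozzle tube and spare tube stand in them, either way round; fingers that close along the stand's x clear the other tube.
- spare_tube: Black plastic tube with black nozzle, 124 mm long, in the other well of the stand; to be left alone. Origin: centre of its lower end.
- tape_measure: Black and orange tape measure, 64 x 132 x 35 mm, lying on the desk; origin at the centre of its underside. To be left alone.
- insert_box: Grey shallow box, 68 x 100 x 26 mm, lying on the desk; origin at the centre of its underside. To be left alone.
- pen: Red and white marker pen, 135 mm long, 17 mm thick, lying on the desk; origin at the centre of its underside. To be left alone.
- tube_bead (a point): On the tube's axis, at the square upper shoulder of its bead, 16.5 mm above the lower end. The bead is a cone that widens from 12 mm (5 mm above the lower end) to 18 mm across (at 14 to 16.5 mm).
- port_jaws (a point): On the open port's axis at the underside of its four spring jaws, 42 mm above the manifold's origin (jaws up to 47 mm, gap 13 mm). The tube's bead spreads them: passing takes a push of 5 to 10 N, then the force drops and they snap in over its shoulder and hold it. They hold once the tube's lower end is below 25.5 mm over the manifold's origin.

How it is judged:
On the way, in this order (a step that is already met when the one before it is completed fails the run):
1. the nozzle tube is pushed past the jaws and bears on the seal, pressing it down at least 2 mm for 0.2 s (value of joint seat above 0.002 m and z of nozzle_tube in the frame of manifold below 0.0255 m and horizontal distance between nozzle_tube and manifold below 0.004 m), for 0.2 s.
2. the locked tube is tugged upward so that the collet rises at least 1.5 mm for 0.1 s (value of joint collet above 0.0015 m and horizontal distance between nozzle_tube and manifold below 0.004 m), for 0.1 s.
At the end, for the whole second after the job is handed in: The nozzle tube stands released and at rest in the open port, upright within 0.15 rad, its lower end within 4 mm of the port's axis and 10 to 26.5 mm above the manifold's origin (bead under the jaws), with the collet back within 1 mm of rest and the seal pressed less than 2 mm (z of nozzle_tube in the frame of manifold between 0.01 and 0.0265 m and horizontal distance between nozzle_tube and manifold below 0.004 m and angle between nozzle_tube's own z axis and vertical below 0.15 rad and value of joint collet below 0.001 m and value of joint seat below 0.002 m and linear speed of nozzle_tube below 0.02 m/s); the robot touches nothing.
It fails at once if the seal is crushed: pressed down more than 4.5 mm (value of joint seat above 0.0045 m).
It fails at once if the collet is pulled out more than 5 mm (value of joint collet above 0.005 m).
It fails at once if a bystander is moved more than 15 mm (spare tube, tape measure, insert box, pen) (distance of any of spare_tube, tape_measure, insert_box, pen from where it was at the start of the episode above 0.015 m).
It also fails if it takes over 72 s, if anything falls off the work surface, if the arm or the gripper's body presses on something with over 40 N, if the wrist force passes 120 N, or if a joint passes its speed limit or range.

## Working session

There is one attempt and no reset: what is moved stays moved. The work goes in short steps, Python scripts to look and compute and a tool call to move; the robot and the scene stay as the last step left them, time stands still between calls to the robot, and variables do not carry over. Pictures are saved under pics/ and viewed, at most 10 in all, crops included, and the job is handed in when it is done.

Besides the shell and the picture viewer there is one more tool, called after "Request:" as name(argument=value, ...), one argument or row to a line, values as JSON. carry_out: Moves the arm, as the interface text tells. Its arguments: {"type":"object","properties":{"series":{"type":"array"},"claw":{"type":"number"},"newtons":{"type":"number"}},"required":["series"]}

```bash
mkdir -p pics
cat > h.py <<'E'
import numpy as np,cv2
from workcell import env
def cam(n):
    p=env.camera_params(n);K=np.array([[p['fx'],0,p['cx']],[0,p['fy'],p['cy']],[0,0,1]],float)
    R=cv2.Rodrigues(np.array(p['rvec'],float))[0];t=np.array(p['tvec'],float).ravel();return K,np.array(p['D'],float),R,t
def ray(c,uv):
    K,D,R,t=c;n=cv2.undistortPoints(np.array(uv,float).reshape(-1,1,2),K,D).reshape(-1,2)
    d=np.c_[n,np.ones(len(n))]@R;return -R.T@t,d
def onz(c,uv,z):
    o,d=ray(c,uv);return o+d*((z-o[2])/d[:,2:3])
def proj(c,P):
    K,D,R,t=c;return cv2.projectPoints(np.array(P,float).reshape(-1,1,3),cv2.Rodrigues(R)[0],t,K,D)[0].reshape(-1,2)
def cloud(c,dep):
    v,u=np.mgrid[:400,:640];o,d=ray(c,np.c_[u.ravel(),v.ravel()])
    return (o+d*dep.reshape(-1,1)).reshape(400,640,3)
E
python3 - <<'E'
from h import *
print(env.get_state(),env.finger_overhang)
for n in ("top","scene"):
    p,d=env.snapshot(n);cv2.imwrite(f'pics/{n}0.png',p[:,:,::-1]);np.savez(f'{n}0.npz',p=p,d=d)
    print(n,env.camera_params(n))
E
```

```text
{'t': 0.0, 'qpos': array([-1.32267196e+00,  1.04727825e-01,  9.64546773e-02,  1.56386758e+00,
        4.68907699e-06,  1.35309401e+00]), 'joint_velocities': array([ 0.00049678, -0.00044358, -0.00057897,  0.00243498, -0.00080762,
       -0.00114571]), 'joint_efforts': array([ 2.72408033e-03, -5.56934774e+01,  5.03644538e+01,  1.70427473e-02,
       -1.70326834e-04, -4.21177887e-06]), 'tcp_pos': array([ 0.26943168, -0.53577507,  0.25549755]), 'tool_rot': array([ 9.72997867e-01,  2.30813125e-01, -7.88016060e-06, -6.72155989e-04]), 'force': array([-0.7929682 , -0.15871634, -0.03589112]), 'ft_torque': array([-0.02496288,  0.03060813, -0.03331765]), 'grasp_force': 0.0, 'width': 1.0017216010210432} 0.025
top {'fx': 364.57297392053107, 'fy': 364.57297392053107, 'cx': 316.3858975718015, 'cy': 192.86407017130438, 'D': array([-0.07418858,  0.        ,  0.        ,  0.        ,  0.        ]), 'rvec': array([ 2.08558129, -2.12287745,  0.23152536]), 'tvec': array([0.11664719, 0.49811633, 0.82630104])}
scene {'fx': 483.94695996963634, 'fy': 483.94695996963634, 'cx': 320.592155375362, 'cy': 198.14255031345692, 'D': array([0.00956621, 0.        , 0.        , 0.        , 0.        ]), 'rvec': array([ 2.37079145,  0.07150803, -0.03764338]), 'tvec': array([-0.50664018,  0.10675948,  1.12746985])}
```

View pics/top0.png

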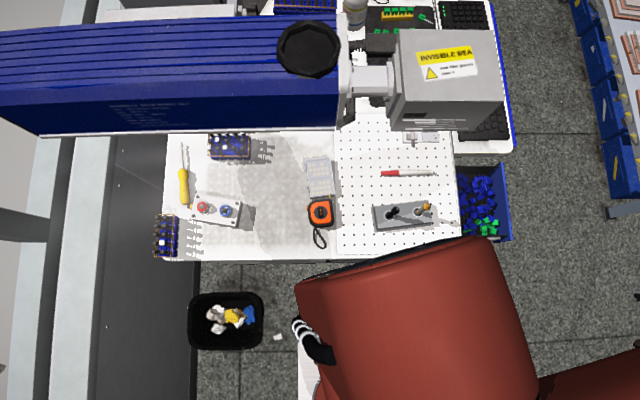

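View pics/scene0.png

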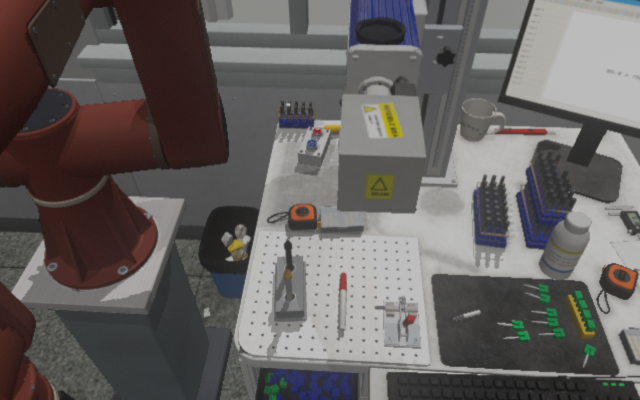

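The top view shows the stand near (405,215), with the brass nozzle in its right well at about (425,208) and the black spare at about (392,213). The manifold is near (215,209), with the blue collar at about (226,210) and the red plug at about (203,207). Next I turn these into positions.

Run:
```python
from h import *
T=np.load('top0.npz');S=np.load('scene0.npz');ct,cs=cam('top'),cam('scene')
# blue collar / brass, via depth clouds
def msk(p,lo,hi): return cv2.inRange(cv2.cvtColor(p,cv2.COLOR_RGB2HSV),lo,hi)>0
for nm,Z,c in(('top',T,ct),('scene',S,cs)):
    P=cloud(c,Z['d']);reg=(P[...,0]>.3)&(P[...,0]<.56)&(abs(P[...,1])<.5)
    for col,lo,hi in(('blue',(100,120,60),(125,255,255)),('brass',(10,60,60),(32,255,255)),('red',(0,120,60),(7,255,255))):
        m=(msk(Z['p'],lo,hi)&reg).astype(np.uint8);n,l,st,ce=cv2.connectedComponentsWithStats(m)
        for i in range(1,n):
            if st[i,4]>=5: q=P[l==i];print(nm,col,st[i].tolist(),ce[i].round(1),np.median(q,0).round(3),'zmax',q[:,2].max().round(3))
    # stand region & manifold top faces
    for z0,name,y0,y1 in((.036,'stand',-.42,0),(.038,'manif',.1,.5)):
        m=reg&(abs(P[...,2]-z0)<.006)&(P[...,1]>y0)&(P[...,1]<y1)
        m=cv2.morphologyEx(m.astype(np.uint8),cv2.MORPH_OPEN,np.ones((3,3)))
        n,l,st,ce=cv2.connectedComponentsWithStats(m)
        for i in range(1,n):
            if st[i,4]>80:
                r=cv2.minAreaRect(P[l==i][:,:2].astype(np.float32)*1000);print(nm,name,st[i,4],[np.round(a,1) for a in r],ce[i].round())
def crop(p,u0,v0,u1,v1,s):return cv2.resize(p[v0:v1,u0:u1,::-1],None,fx=s,fy=s,interpolation=cv2.INTER_CUBIC)
a=crop(T['p'],170,180,270,240,4);b=crop(T['p'],360,180,460,240,4);e=crop(S['p'],250,110,350,170,4);f=crop(S['p'],250,235,350,335,4)[:400]
cv2.imwrite('pics/c0.png',np.vstack([np.hstack([a,b]),np.hstack([e,f[:240]])]))
```

```text
top blue [41, 84, 298, 20, 2853] [191.8  93. ] [0.555 0.274 0.46 ] zmax 0.916
top blue [140, 103, 36, 3, 63] [158.  104.1] [0.551 0.335 0.437] zmax 0.441
top blue [178, 103, 11, 2, 18] [183.6 103.4] [0.55  0.297 0.438] zmax 0.441
top blue [113, 104, 25, 3, 41] [125.6 105.3] [0.551 0.384 0.438] zmax 0.442
top blue [152, 107, 17, 2, 33] [160.2 107.5] [0.551 0.337 0.426] zmax 0.429
top blue [115, 109, 5, 1, 5] [117. 109.] [0.551 0.404 0.427] zmax 0.428
top blue [127, 108, 22, 2, 33] [136.6 108.4] [0.551 0.375 0.426] zmax 0.916
top blue [130, 111, 12, 2, 18] [135.  111.3] [0.551 0.383 0.416] zmax 0.419
top blue [119, 112, 12, 4, 24] [124.6 113.9] [0.551 0.401 0.407] zmax 0.419
top blue [150, 113, 15, 2, 25] [157.8 113.5] [0.551 0.348 0.407] zmax 0.41
top blue [134, 114, 9, 2, 11] [137.7 114.2] [0.551 0.382 0.406] zmax 0.408
top blue [126, 117, 5, 2, 7] [128.1 117.6] [0.551 0.404 0.393] zmax 0.397
top blue [138, 117, 30, 6, 50] [152.7 119.5] [0.551 0.367 0.385] zmax 0.397
top blue [314, 120, 21, 6, 70] [325.5 123.4] [0.551 0.09  0.354] zmax 0.366
top blue [131, 122, 4, 2, 5] [132.4 122.6]
[... 5138 characters left out ...]
] [316.6 130.9] [0.473 0.379 0.054] zmax 0.066
scene red [341, 274, 2, 15, 27] [341.6 281.6] [ 0.558 -0.085  0.019] zmax 0.022
scene red [0, 297, 6, 7, 14] [  3.7 300.1] [ 0.306 -0.493  0.569] zmax 0.574
scene red [8, 305, 2, 5, 8] [  8.4 307.4] [ 0.307 -0.494  0.562] zmax 0.563
scene red [15, 312, 8, 5, 16] [ 18.3 313.8] [ 0.307 -0.492  0.549] zmax 0.552
scene red [18, 316, 9, 5, 18] [ 22.4 318.2] [ 0.308 -0.492  0.543] zmax 0.548
scene red [22, 321, 4, 2, 6] [ 23.5 321.3] [ 0.308 -0.494  0.54 ] zmax 0.542
scene stand 1214 [array([ 449.2, -104.5]), array([ 55.7, 138.5]), np.float64(6.4)] [290. 286.]
scene manif 492 [array([467.3, 355.8]), array([119.8,  65.3]), np.float64(79.9)] [314. 143.]
```

View pics/c0.png

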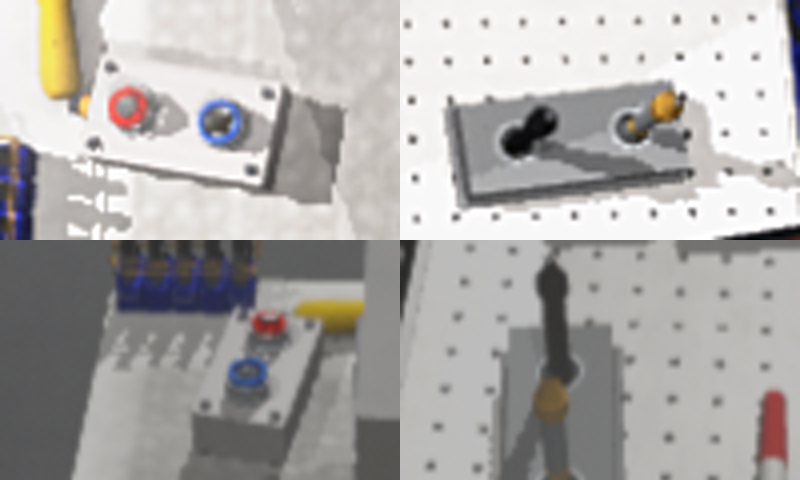

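The views agree:

| Feature | x (m) | y (m) | Orientation |
|---|---|---|---|
| Open port axis | 0.462 | 0.3285 | – |
| Nozzle tube | 0.453 | -0.140 | – |
| Stand | – | – | yaw about 6° |

I move above the tube and turn so the fingers close along the stand's x.

Request:
carry_out(
  series=[
    [[1.53,3.3,0],[0,0,5.75]],
    [[1.53,3.3,0],[0,0,5.75]],
    [[1.53,3.3,0],[0,0,5.75]],
    [[1.53,3.3,0],[0,0,5.75]],
    [[1.53,3.3,0],[0,0,5.75]],
    [[1.53,3.3,0],[0,0,5.75]],
    [[1.53,3.3,0],[0,0,5.75]],
    [[1.53,3.3,0],[0,0,5.75]],
    [[1.53,3.3,0],[0,0,5.75]],
    [[1.53,3.3,0],[0,0,5.75]],
    [[1.53,3.3,0],[0,0,5.75]],
    [[1.53,3.3,0],[0,0,5.75]],
  ],
  claw=1,
)

```text
t: 1.3
tcp_pos: [0.4534, -0.1386, 0.2561]
tool_rot: [0.67, 0.743, -0.0, -0.0]
force: [0.4, 0.3, -0.2]
width: 1.003
grasp_force: 0.0
```

Run:
```python
from h import *
s=env.get_state();print(s['t'],s['tcp_pos'],s['tool_rot'],s['qpos'],s['force'])
c=cam('wrist');p,d=env.snapshot('wrist');cv2.imwrite('pics/w1.png',p[:,:,::-1]);np.savez('w1.npz',p=p,d=d)
print(-c[2].T@c[3]);P=cloud(c,d)
m=cv2.inRange(cv2.cvtColor(p,cv2.COLOR_RGB2HSV),(10,60,60),(32,255,255)).astype(np.uint8)
n,l,st,ce=cv2.connectedComponentsWithStats(m)
for i in range(1,n):
    if st[i,4]>60: print(st[i].tolist(),ce[i].round(1),np.median(P[l==i],0).round(4))
```

```text
1.3 [ 0.45336946 -0.13860191  0.25609976] [ 6.69661266e-01  7.42666670e-01 -1.09158824e-05 -8.32424589e-05] [-5.73589629e-01 -2.81781798e-01 -2.68159782e-01  1.58458618e+00
  4.99851565e-06  8.93915552e-01] [ 0.40063181  0.2972227  -0.18186947]
[ 0.4461269  -0.06239084  0.37411474]
[307, 177, 23, 25, 367] [318.4 190.3] [ 0.4552 -0.1343  0.1166]
[0, 386, 13, 14, 111] [  4.1 391.4] [-0.848  -1.4634 -0.752 ]
[119, 394, 30, 6, 142] [133.1 397. ] [-0.2563 -1.4246 -0.761 ]
```

View pics/w1.png

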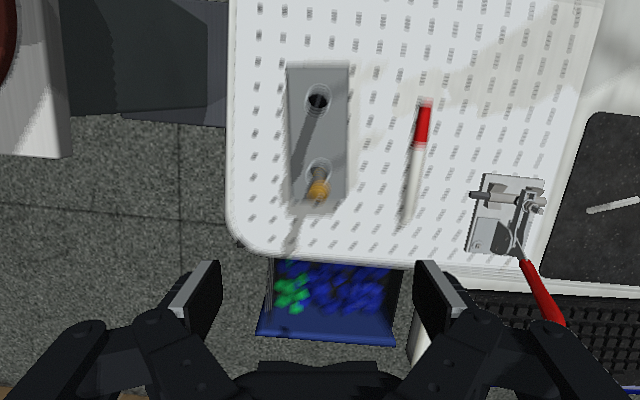

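The wrist view shows the brass nozzle at (318,190), with its well just above it and the spare at (318,100). The stand is square with the jaws. The tube's axis is at about (0.4545, -0.140), so I descend to the grip point.

Request:
carry_out(
  series=[
    [[0.1,-0.14,-0.5],[0,0,0]],
    [[0,0,-2],[0,0,0]],
    [[0,0,-2],[0,0,0]],
    [[0,0,-2],[0,0,0]],
    [[0,0,-2],[0,0,0]],
    [[0,0,-2],[0,0,0]],
    [[0,0,-2],[0,0,0]],
    [[0,0,-2],[0,0,0]],
    [[0,0,-1.4],[0,0,0]],
    [[0,0,0],[0,0,0]],
  ],
)

```text
t: 2.35
tcp_pos: [0.4526, -0.1414, 0.095]
tool_rot: [0.672, 0.741, -0.0, -0.002]
force: [-0.8, 1.1, 0.0]
width: 1.002
grasp_force: 0.0
```

Request:
carry_out(
  series=[
    [[0,0,0],[0,0,0]],
    [[0,0,0],[0,0,0]],
    [[0,0,0],[0,0,0]],
    [[0,0,0],[0,0,0]],
    [[0,0,0],[0,0,0]],
    [[0,0,0],[0,0,0]],
    [[0,0,0],[0,0,0]],
    [[0,0,0],[0,0,0]],
    [[0,0,0],[0,0,0]],
    [[0,0,0],[0,0,0]],
  ],
  claw=-1,
  newtons=60,
)

```text
t: 3.35
tcp_pos: [0.4544, -0.1417, 0.0978]
tool_rot: [0.671, 0.741, 0.0, 0.0]
force: [0.7, 0.0, 5.2]
width: 0.158
grasp_force: 58.2
```

Gripped. I lift clear and look at the scene view.

Request:
carry_out(
  series=[
    [[0,0,1],[0,0,0]],
    [[0,0,2],[0,0,0]],
    [[0,0,2],[0,0,0]],
    [[0,0,2],[0,0,0]],
    [[0,0,2],[0,0,0]],
    [[0,0,2],[0,0,0]],
    [[0,0,2],[0,0,0]],
    [[0,0,2],[0,0,0]],
    [[0,0,1],[0,0,0]],
    [[0,0,0],[0,0,0]],
    [[0,0,0],[0,0,0]],
  ],
)

```text
t: 4.45
tcp_pos: [0.4539, -0.1414, 0.2566]
tool_rot: [0.671, 0.741, -0.0, -0.0]
force: [-0.0, 0.3, -1.3]
width: 0.155
grasp_force: 59.1
```

Run:
```python
from h import *
s=env.get_state();print(s['t'],s['tcp_pos'],s['force'],s['width'],s['qpos'])
p,d=env.snapshot('scene');w,dw=env.snapshot('wrist')
np.savez('s2.npz',p=p,d=d,w=w,dw=dw)
a=cv2.resize(p[120:320,200:400,::-1],(400,400),interpolation=cv2.INTER_CUBIC);b=cv2.resize(w[100:400,170:470,::-1],(400,400))
cv2.imwrite('pics/s2.png',np.hstack([a,b]))
```

```text
4.45 [ 0.45393012 -0.14138147  0.25658455] [-0.02354011  0.3295758  -1.27165232] 0.15542870007776727 [-5.78060962e-01 -2.76636248e-01 -2.63002190e-01  1.58522781e+00
  6.29854992e-05  8.93444002e-01]
```

View pics/s2.png

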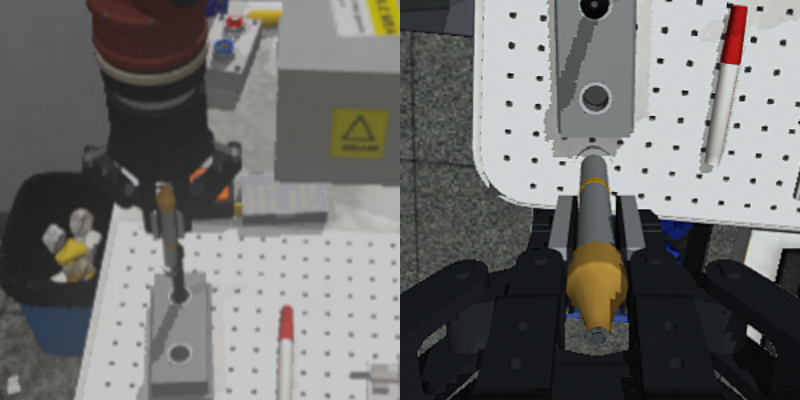

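The tube is in the jaws and the well is empty. Next I measure its tilt and the position of its lower end from the wrist depth.

Run:
```python
from h import *
Z=np.load('s2.npz');c=cam('wrist');P=cloud(c,Z['dw']);o=-c[2].T@c[3];s=env.get_state()['tcp_pos']
m=(np.hypot(P[...,0]-s[0],P[...,1]-s[1])<.03)&(P[...,2]>.14)&(P[...,2]<.215)
q=P[m];print(o,len(q),'zmin',q[:,2].min())
for z in np.arange(.155,.215,.005):
    k=q[abs(q[:,2]-z)<.0025]
    if len(k)>8: print(round(z,3),len(k),'x mid %.4f w %.4f  ymax %.4f'%((k[:,0].max()+k[:,0].min())/2,np.ptp(k[:,0]),np.percentile(k[:,1],95)))
v,u=np.where(m);print(u.min(),u.max(),v.min(),v.max())
```

```text
[ 0.4469002  -0.06510841  0.37421283] 431 zmin 0.17113486399163522
0.185 63 x mid 0.4529 w 0.0171  ymax -0.1295
0.19 57 x mid 0.4531 w 0.0116  ymax -0.1322
0.195 57 x mid 0.4531 w 0.0112  ymax -0.1322
0.2 65 x mid 0.4533 w 0.0118  ymax -0.1322
0.205 67 x mid 0.4532 w 0.0116  ymax -0.1324
0.21 71 x mid 0.4532 w 0.0113  ymax -0.1321
301 329 209 241
```

The tube is upright, with its axis 3 mm in +y from the TCP and its lower end 85.6 mm below the TCP. I carry it towards the port, stopping short so the wrist camera looks down on the collar.

Request:
carry_out(
  series=[
    [[0.05,2,0],[0,0,0]],
    [[0.1,3.5,0],[0,0,0]],
    [[0.1,4,0],[0,0,0]],
    [[0.1,4,0],[0,0,0]],
    [[0.1,4,0],[0,0,0]],
    [[0.1,4,0],[0,0,0]],
    [[0.1,4,0],[0,0,0]],
    [[0.1,4,0],[0,0,0]],
    [[0.1,4,0],[0,0,0]],
    [[0.1,3.5,0],[0,0,0]],
    [[0.05,2,0],[0,0,0]],
    [[0,0,0],[0,0,0]],
  ],
)

```text
t: 5.75
tcp_pos: [0.4632, 0.2505, 0.256]
tool_rot: [0.67, 0.742, -0.001, -0.001]
force: [0.1, -0.5, -0.5]
width: 0.157
grasp_force: 59.2
```

Request:
carry_out(
  series=[
    [[0,0,0],[0,0,0]],
    [[0,0,0],[0,0,0]],
    [[0,0,0],[0,0,0]],
  ],
)

```text
t: 6.05
tcp_pos: [0.4642, 0.2475, 0.2572]
tool_rot: [0.672, 0.741, -0.0, 0.0]
force: [-0.2, -0.8, -0.5]
width: 0.158
grasp_force: 59.2
```

```bash
cat > m.py <<'E'
from h import *
import sys
s=env.get_state();print(s['t'],s['tcp_pos'].round(4),s['force'].round(2),s['qpos'].round(2))
c=cam('wrist');p,d=env.snapshot('wrist');cv2.imwrite(sys.argv[1],p[:,:,::-1]);P=cloud(c,d);o=-c[2].T@c[3];print('cam',o)
h=cv2.inRange(cv2.cvtColor(p,cv2.COLOR_RGB2HSV),(100,110,50),(125,255,255))>0
m=h&(np.hypot(P[...,0]-.462,P[...,1]-.328)<.03)&(P[...,2]>.035)&(P[...,2]<.075)
v,u=np.where(m);print('blue px',len(u),u.min(),u.max(),v.min(),v.max())
m2=m&(abs(P[...,2]-.057)<.0025);q=onz(c,np.argwhere(m2)[:,::-1],.057)
from scipy.optimize import least_squares
e,r=cv2.minEnclosingCircle(q[:,:2].astype(np.float32)*1000);print('encl',e,r)
f=least_squares(lambda a:np.hypot(q[:,0]-a[0],q[:,1]-a[1])-a[2],[.462,.328,.012],loss='soft_l1',f_scale=.001).x;print('collar fit',f.round(4),'z',np.median(P[m2][:,2]))
t=s['tcp_pos'];g=(np.hypot(P[...,0]-t[0],P[...,1]-t[1])<.03)&(P[...,2]>t[2]-.067)&(P[...,2]<t[2]-.045);k=P[g]
print('tube axis',(k[:,0].max()+k[:,0].min())/2,np.percentile(k[:,1],95)-.006,len(k))
E
python3 m.py pics/w3.png
```

```text
6.05 [0.4642 0.2475 0.2572] [-0.17 -0.85 -0.52] [ 0.24 -0.12 -0.13  1.57 -0.    1.71]
cam [0.45736256 0.32383115 0.37521929]
blue px 275 310 337 78 107
encl (463.2254333496094, 330.7690124511719) 13.078734397888184
collar fit [0.4633 0.3308 0.0116] z 0.05710603424598659
tube axis 0.46379805919014927 0.2506085433210297 284
```

View pics/w3.png

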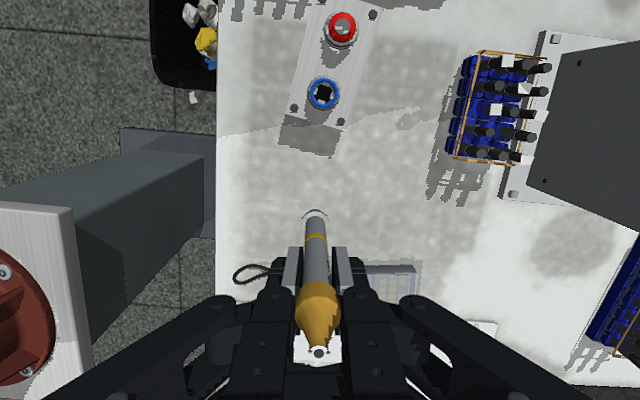

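The collar is at (324,93), which is (0.4633, 0.3308), and the tube axis reads (0.4638, 0.2506). I move over the port, lower to about 10 mm above the mouth and check again.

Request:
carry_out(
  series=[
    [[-0.05,2,0],[0,0,0]],
    [[0,2,0],[0,0,0]],
    [[0,2,0],[0,0,0]],
    [[0,2,0],[0,0,0]],
    [[0,0,-1.3],[0,0,0]],
    [[0,0,-2],[0,0,0]],
    [[0,0,-2],[0,0,0]],
    [[0,0,-2],[0,0,0]],
    [[0,0,-2],[0,0,0]],
    [[0,0,-1],[0,0,0]],
    [[0,0,0],[0,0,0]],
    [[0,0,0],[0,0,0]],
  ],
)

```text
t: 7.3
tcp_pos: [0.4639, 0.3282, 0.1549]
tool_rot: [0.671, 0.741, 0.0, 0.0]
force: [0.2, -0.2, -0.3]
width: 0.16
grasp_force: 59.2
```

Request:
carry_out(
  series=[
    [[0,0,0],[0,0,0]],
    [[0,0,0],[0,0,0]],
  ],
)

```text
t: 7.5
tcp_pos: [0.4642, 0.3287, 0.1554]
tool_rot: [0.671, 0.741, 0.001, 0.0]
force: [-0.4, -0.1, -0.8]
width: 0.16
grasp_force: 59.2
```

```bash
python3 m.py pics/w4.png
```

```text
7.5 [0.4642 0.3287 0.1554] [-0.37 -0.05 -0.8 ] [ 0.39  0.01 -0.18  1.38 -0.    1.86]
cam [0.45701431 0.40483695 0.27345717]
blue px 417 295 332 192 226
encl (462.91943359375, 331.36187744140625) 13.527201652526855
collar fit [0.4631 0.3311 0.0117] z 0.0571922599226701
tube axis 0.46383139361159154 0.3316937281864187 284
```

View pics/w4.png

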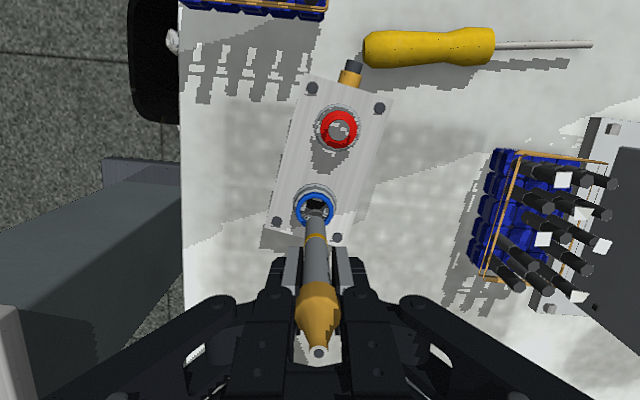

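The collar sits round the tube tip at (315,209), and the tube is about 0.7 mm too far in +x and 0.5 mm in +y. I correct that and enter as far as the jaws.

Request:
carry_out(
  series=[
    [[-0.07,-0.05,0],[0,0,0]],
    [[0,0,-0.5],[0,0,0]],
    [[0,0,-0.6],[0,0,0]],
    [[0,0,-0.6],[0,0,0]],
    [[0,0,-0.6],[0,0,0]],
    [[0,0,0],[0,0,0]],
    [[0,0,0],[0,0,0]],
  ],
)

```text
t: 8.25
tcp_pos: [0.4628, 0.3279, 0.131]
tool_rot: [0.671, 0.741, -0.0, -0.0]
force: [0.7, 0.1, -1.1]
width: 0.159
grasp_force: 59.3
```

Request:
carry_out(
  series=[
    [[0,0,-0.15],[0,0,0]],
    [[0,0,-0.15],[0,0,0]],
    [[0,0,-0.1],[0,0,0]],
    [[0,0,0],[0,0,0]],
  ],
)

```text
t: 8.65
tcp_pos: [0.4633, 0.3281, 0.1279]
tool_rot: [0.671, 0.741, 0.001, 0.0]
force: [1.0, 0.3, 5.4]
width: 0.16
grasp_force: 58.5
```

Request:
carry_out(
  series=[
    [[0,0,-0.1],[0,0,0]],
    [[0,0,-0.1],[0,0,0]],
    [[0,0,-0.1],[0,0,0]],
    [[0,0,0],[0,0,0]],
  ],
)

```text
t: 9.05
tcp_pos: [0.4635, 0.3282, 0.1252]
tool_rot: [0.671, 0.741, 0.001, 0.0]
force: [0.1, -0.8, 7.0]
width: 0.155
grasp_force: 58.3
```

Request:
carry_out(
  series=[
    [[0,0,-0.1],[0,0,0]],
    [[0,0,-0.1],[0,0,0]],
    [[0,0,0],[0,0,0]],
  ],
)

```text
t: 9.35
tcp_pos: [0.4632, 0.3281, 0.1227]
tool_rot: [0.671, 0.741, 0.0, 0.0]
force: [-0.1, -0.5, 4.9]
width: 0.156
grasp_force: 58.8
```

Request:
carry_out(
  series=[
    [[0,0,-0.1],[0,0,0]],
    [[0,0,-0.1],[0,0,0]],
    [[0,0,0],[0,0,0]],
  ],
)

```text
t: 9.65
tcp_pos: [0.4631, 0.3281, 0.1206]
tool_rot: [0.671, 0.741, 0.0, 0.0]
force: [0.3, -0.1, 4.4]
width: 0.154
grasp_force: 58.9
```

Request:
carry_out(
  series=[
    [[0,0,-0.1],[0,0,0]],
    [[0,0,-0.1],[0,0,0]],
    [[0,0,0],[0,0,0]],
  ],
)

```text
t: 9.95
tcp_pos: [0.4629, 0.328, 0.1183]
tool_rot: [0.671, 0.741, 0.0, 0.0]
force: [0.5, 1.4, 3.2]
width: 0.158
grasp_force: 59.0
```

Request:
carry_out(
  series=[
    [[0,0,-0.1],[0,0,0]],
    [[0,0,-0.1],[0,0,0]],
    [[0,0,0],[0,0,0]],
  ],
)

```text
t: 10.25
tcp_pos: [0.4624, 0.3278, 0.1155]
tool_rot: [0.671, 0.741, -0.001, -0.0]
force: [1.1, 0.1, -0.4]
width: 0.162
grasp_force: 59.5
```

The force dropped, so the bead is past the jaws. Now I feel for the seal in 1 mm steps.

Request:
carry_out(
  series=[
    [[0,0,-0.1],[0,0,0]],
    [[0,0,0],[0,0,0]],
  ],
)

```text
t: 10.45
tcp_pos: [0.4626, 0.3279, 0.1149]
tool_rot: [0.671, 0.741, -0.0, -0.0]
force: [-0.0, -0.1, -0.3]
width: 0.155
grasp_force: 59.5
```

Request:
carry_out(
  series=[
    [[0,0,-0.1],[0,0,0]],
    [[0,0,0],[0,0,0]],
  ],
)

```text
t: 10.65
tcp_pos: [0.4628, 0.328, 0.1141]
tool_rot: [0.671, 0.741, -0.0, -0.0]
force: [0.6, 0.0, 0.4]
width: 0.16
grasp_force: 59.5
```

Request:
carry_out(
  series=[
    [[0,0,-0.1],[0,0,0]],
    [[0,0,0],[0,0,0]],
  ],
)

```text
t: 10.85
tcp_pos: [0.4628, 0.328, 0.1132]
tool_rot: [0.671, 0.741, -0.0, 0.0]
force: [0.1, 0.6, -0.6]
width: 0.159
grasp_force: 59.5
```

Request:
carry_out(
  series=[
    [[0,0,-0.1],[0,0,0]],
    [[0,0,0],[0,0,0]],
  ],
)

```text
t: 11.05
tcp_pos: [0.4628, 0.328, 0.1122]
tool_rot: [0.671, 0.741, -0.0, 0.0]
force: [0.4, -0.2, -0.9]
width: 0.157
grasp_force: 59.5
```

Request:
carry_out(
  series=[
    [[0,0,-0.1],[0,0,0]],
    [[0,0,0],[0,0,0]],
  ],
)

```text
t: 11.25
tcp_pos: [0.4631, 0.3281, 0.1115]
tool_rot: [0.671, 0.741, 0.0, 0.0]
force: [0.1, 0.3, 1.2]
width: 0.159
grasp_force: 59.2
```

Request:
carry_out(
  series=[
    [[0,0,-0.1],[0,0,0]],
    [[0,0,0],[0,0,0]],
  ],
)

```text
t: 11.45
tcp_pos: [0.4632, 0.3281, 0.1108]
tool_rot: [0.671, 0.741, 0.0, 0.0]
force: [1.0, -0.3, 3.8]
width: 0.158
grasp_force: 58.9
```

Seal contact is at a TCP height of about 0.1115. I aim for roughly 12 N.

Request:
carry_out(
  series=[
    [[0,0,-0.1],[0,0,0]],
    [[0,0,0],[0,0,0]],
  ],
)

```text
t: 11.65
tcp_pos: [0.4634, 0.3282, 0.11]
tool_rot: [0.671, 0.741, 0.001, 0.0]
force: [-0.2, 0.1, 6.3]
width: 0.156
grasp_force: 58.6
```

Request:
carry_out(
  series=[
    [[0,0,-0.1],[0,0,0]],
    [[0,0,0],[0,0,0]],
    [[0,0,0],[0,0,0]],
  ],
)

```text
t: 11.95
tcp_pos: [0.4637, 0.3283, 0.1095]
tool_rot: [0.671, 0.741, 0.001, 0.0]
force: [0.3, -1.0, 8.8]
width: 0.158
grasp_force: 58.5
```

Request:
carry_out(
  series=[
    [[0,0,-0.1],[0,0,0]],
    [[0,0,0],[0,0,0]],
  ],
)

```text
t: 12.15
tcp_pos: [0.4639, 0.3284, 0.1088]
tool_rot: [0.671, 0.741, 0.001, 0.001]
force: [-0.6, 0.5, 10.4]
width: 0.157
grasp_force: 58.4
```

Request:
carry_out(
  series=[
    [[0,0,-0.05],[0,0,0]],
    [[0,0,0],[0,0,0]],
    [[0,0,0],[0,0,0]],
    [[0,0,0],[0,0,0]],
  ],
)

```text
t: 12.55
tcp_pos: [0.464, 0.3285, 0.1086]
tool_rot: [0.671, 0.741, 0.001, 0.001]
force: [-0.4, -0.3, 11.8]
width: 0.157
grasp_force: 58.6
```

About 12 N (2.8–3 mm) was held for 0.4 s. Now the upward tug.

Request:
carry_out(
  series=[
    [[0,0,0],[0,0,0]],
    [[0,0,0.2],[0,0,0]],
    [[0,0,0.2],[0,0,0]],
    [[0,0,0.2],[0,0,0]],
    [[0,0,0.1],[0,0,0]],
    [[0,0,0],[0,0,0]],
    [[0,0,0],[0,0,0]],
  ],
)

```text
t: 13.25
tcp_pos: [0.4627, 0.3279, 0.1134]
tool_rot: [0.671, 0.741, -0.0, -0.0]
force: [0.1, 0.4, -0.9]
width: 0.159
grasp_force: 59.5
```

Request:
carry_out(
  series=[
    [[0,0,0.1],[0,0,0]],
    [[0,0,0],[0,0,0]],
  ],
)

```text
t: 13.45
tcp_pos: [0.4629, 0.328, 0.1148]
tool_rot: [0.671, 0.741, -0.0, 0.0]
force: [0.0, -0.7, -1.2]
width: 0.157
grasp_force: 59.5
```

Request:
carry_out(
  series=[
    [[0,0,0.1],[0,0,0]],
    [[0,0,0],[0,0,0]],
  ],
)

```text
t: 13.65
tcp_pos: [0.463, 0.328, 0.116]
tool_rot: [0.671, 0.741, 0.0, 0.0]
force: [0.2, 0.0, -0.2]
width: 0.154
grasp_force: 59.5
```

Request:
carry_out(
  series=[
    [[0,0,0.1],[0,0,0]],
    [[0,0,0],[0,0,0]],
  ],
)

```text
t: 13.85
tcp_pos: [0.463, 0.328, 0.117]
tool_rot: [0.671, 0.741, 0.0, 0.0]
force: [-0.8, 1.3, -0.8]
width: 0.158
grasp_force: 59.5
```

Request:
carry_out(
  series=[
    [[0,0,0.05],[0,0,0]],
    [[0,0,0],[0,0,0]],
    [[0,0,0],[0,0,0]],
  ],
)

```text
t: 14.15
tcp_pos: [0.4629, 0.328, 0.1173]
tool_rot: [0.671, 0.741, 0.0, 0.0]
force: [0.1, -0.2, -0.7]
width: 0.156
grasp_force: 59.5
```

Request:
carry_out(
  series=[
    [[0,0,0.05],[0,0,0]],
    [[0,0,0],[0,0,0]],
  ],
)

```text
t: 14.35
tcp_pos: [0.4627, 0.3279, 0.1175]
tool_rot: [0.671, 0.741, -0.0, -0.0]
force: [0.3, 0.1, -4.0]
width: 0.157
grasp_force: 59.8
```

Request:
carry_out(
  series=[
    [[0,0,0.05],[0,0,0]],
    [[0,0,0],[0,0,0]],
  ],
)

```text
t: 14.55
tcp_pos: [0.4627, 0.3279, 0.118]
tool_rot: [0.671, 0.741, -0.0, -0.0]
force: [1.1, -0.6, -5.4]
width: 0.157
grasp_force: 60.0
```

Engaged at a TCP height of about 0.1173. I raise it a little further, to about 10 N.

Request:
carry_out(
  series=[
    [[0,0,0.1],[0,0,0]],
    [[0,0,0],[0,0,0]],
  ],
)

```text
t: 14.75
tcp_pos: [0.4626, 0.3279, 0.1189]
tool_rot: [0.671, 0.741, -0.0, -0.0]
force: [-0.3, 0.1, -7.1]
width: 0.158
grasp_force: 60.3
```

Request:
carry_out(
  series=[
    [[0,0,0.1],[0,0,0]],
    [[0,0,0],[0,0,0]],
    [[0,0,0],[0,0,0]],
    [[0,0,0],[0,0,0]],
  ],
)

```text
t: 15.15
tcp_pos: [0.4626, 0.3279, 0.12]
tool_rot: [0.671, 0.741, -0.0, -0.0]
force: [-0.4, 0.4, -9.5]
width: 0.164
grasp_force: 60.6
```

The tug held at about 9–10 N, a collet rise of roughly 2.3 mm. I lower to just above the seal, release and retreat.

Request:
carry_out(
  series=[
    [[0,0,-0.2],[0,0,0]],
    [[0,0,-0.2],[0,0,0]],
    [[0,0,-0.2],[0,0,0]],
    [[0,0,-0.15],[0,0,0]],
    [[0,0,0],[0,0,0]],
    [[0,0,0],[0,0,0]],
    [[0,0,0],[0,0,0]],
  ],
)

```text
t: 15.85
tcp_pos: [0.4631, 0.3281, 0.1131]
tool_rot: [0.671, 0.741, 0.0, 0.0]
force: [-0.1, -0.8, -0.3]
width: 0.16
grasp_force: 59.6
```

Request:
carry_out(
  series=[
    [[0,0,0],[0,0,0]],
    [[0,0,0],[0,0,0]],
    [[0,0,0],[0,0,0]],
    [[0,0,0],[0,0,0]],
    [[0,0,0],[0,0,0]],
    [[0,0,0],[0,0,0]],
    [[0,0,0],[0,0,0]],
    [[0,0,0],[0,0,0]],
  ],
  claw=1,
)

```text
t: 16.65
tcp_pos: [0.4629, 0.328, 0.1128]
tool_rot: [0.671, 0.741, 0.0, 0.0]
force: [0.2, 0.3, 0.0]
width: 0.998
grasp_force: 0.0
```

Request:
carry_out(
  series=[
    [[0,0,0.5],[0,0,0]],
    [[0,0,1],[0,0,0]],
    [[0,0,1.5],[0,0,0]],
    [[0,0,2],[0,0,0]],
    [[0,0,2],[0,0,0]],
    [[0,0,2],[0,0,0]],
    [[0,0,2],[0,0,0]],
    [[0,0,2],[0,0,0]],
    [[0,-2,0],[0,0,0]],
    [[0,-2,0],[0,0,0]],
    [[0,0,0],[0,0,0]],
    [[0,0,0],[0,0,0]],
  ],
)

```text
t: 17.85
tcp_pos: [0.4632, 0.2881, 0.244]
tool_rot: [0.671, 0.741, 0.001, 0.0]
force: [-0.7, 1.1, -0.3]
width: 1.002
grasp_force: 0.0
```

Run:
```python
from h import *
s=env.get_state();print(s['t'],s['tcp_pos'],s['force'])
w,dw=env.snapshot('wrist');p,d=env.snapshot('scene')
cv2.imwrite('pics/f.png',np.hstack([cv2.resize(w[:,:,::-1],(480,300)),cv2.resize(p[90:190,260:360,::-1],(300,300))]))
c=cam('wrist');P=cloud(c,dw);m=(np.hypot(P[...,0]-.463,P[...,1]-.331)<.025)&(P[...,2]>.065)
q=P[m];print('top z',q[:,2].max(),'pts',len(q))
for a,b in((.07,.08),(.08,.09),(.09,.1),(.1,.11)):
    k=q[(q[:,2]>a)&(q[:,2]<b)]
    if len(k):print(a,np.median(k,0).round(4))
```

```text
17.85 [0.46319743 0.28806401 0.24401681] [-0.67740881  1.09483197 -0.28632506]
top z 0.31297825753773323 pts 567
0.07 [0.4614 0.3368 0.0724]
0.08 [0.4609 0.3364 0.0844]
0.09 [0.4616 0.3369 0.0927]
```

View pics/f.png

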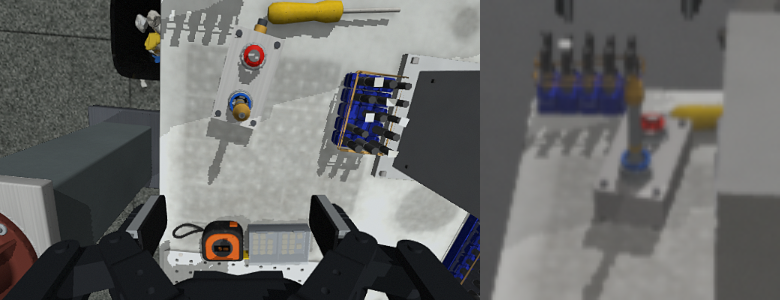

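The tube stands upright in the blue collar (wrist view at about (240,105)), free of the gripper, with the bystanders in place. I hand the job in.

```bash
python3 -c "
from workcell import env
print(env.finish_job())"
```

```text
the job is handed in; nothing more can be done
None
```

The nozzle tube was pressed on the seal at about 12 N, tugged at about 9 N until the collet rose roughly 2.3 mm by estimate, and released upright in the open port; the job is handed in, but no verdict was returned.

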